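# Pull the mushroom tray out to its stop with the hook

### The job

Take the pull hook from its wooden block, hook it down into the finger hole of the mushroom tray and gently draw the tray straight out of the low steel drawer unit until you feel it come up against its stop. Leave the tray out at its stop, and stand the hook back upright in its block. Do not touch the tray with the fingers, do not strain it against the stop, and leave the jar, the tin and the punnet alone.

Things in the scene. Friction and masses are not known exactly. Their poses are not given: they have to be found in the camera images.
- hook_grip (a point): Centre, half-way up, of the upright wooden handle of the loose pull hook (about 0.14 kg): 26 mm (hook x) by 20 mm (y), 50 mm high. Below it a round steel collar, 60 mm across, 5 mm thick, its underside 30 mm under this point. Hook z is up; hook x is opposite to where the toe points. At the start it stands in its block, the toe pointing roughly to the robot.
- hook_toe (a point): Bottom bend of the hook, 70 mm straight under hook_grip: the round shaft (9 mm diameter) comes down from the collar's centre and bends here into a toe, a round 9 mm bar that reaches 16 mm from this point to hook -x. The shaft reaches 4.5 mm to +x; the lowest surface is 4.5 mm under this point. Axes as hook_grip.
- hook: The whole hook: origin on its axis at the underside of the collar, 30 mm under hook_grip and 40 mm above hook_toe; axes as hook_grip. Stored, the underside of the collar lies on the block's top.
- block_top (a point): Centre of the top face of the fixed oak hook block, 90 mm (x) by 80 mm (y), 60 mm high, z up. In its middle a pocket 40 mm (x) by 32 mm (y), 52 mm deep, in which the hook's shaft and toe hang freely; stored, the hook's axes are roughly the block's (toe to -x) and its shaft is within 8 mm of the pocket's centre.
- tray_hole (a point): Centre of the finger hole, at the top surface of the tray's front flange, 56 mm above the table. Hole: 34 mm along tray x, 26 mm along y, right through the flange (5 mm thick, 70 mm wide, ending 25 mm in front of this point), with free air below. The hook goes in with its toe to tray -x; pulled to -x, its shaft bears on the hole's front edge, the toe under the flange. z up.
- tray: Loose aluminium tray with mushrooms, 178 wide, 225 long, 36 mm high, 0.5 to 1.0 kg, on runners in the unit, 3 mm play a side. x points into the unit: it comes out along -x. Origin: bottom of its front panel, 27 mm behind (+x) and 36 mm below tray_hole. Sliding takes a steady 2 to 8 N. A stop hidden in the unit, only to be felt, ends its travel; it is set anew each time.
- unit_front (a point): Middle of the top front edge of the fixed low steel drawer unit (200 mm wide, 250 deep, 72 high); x points into the unit, parallel to the tray's travel. Tray shut: tray_hole is 35 mm in front of this edge; at the start up to 20 mm more. The stop is met at 82 to 135 mm out from shut: a rubber buffer, rising 2.5 N per mm of further pull on top of the sliding force, for 10 mm, then rigid.
- jar: Bystander: amber glass jar, 60 mm across and 65 mm high, standing on the top of the drawer unit, 50 to 80 mm behind its front edge; origin under its centre.
- tin: Bystander: round tin, 68 mm across and 55 mm high, on the table at the robot's right; origin under its centre.
- punnet: Bystander: small open punnet, 110 by 90 mm, 45 mm high, on the table at the robot's left, beyond the hook block; origin under its centre.
Not all that is in view belongs to the job. What is shaped like the hook but pink is not meant. Leave any pink look-alike of the part that bears block_top alone.

How it is judged:
On the way, in this order (a step that is already met when the one before it is completed fails the run):
1. the hook's toe is down through the finger hole, below the flange's underside (z of hook_toe in the frame of tray_hole between -0.04 and -0.007 m and horizontal distance between hook_toe and tray_hole below 0.022 m), for 0.1 s.
2. the hook, in the hole, draws the tray against its stop (all of step 1 and contact force between tray and stop_pad_c0 above 1.5 N and contact force between hook and tray above 1.5 N), for 0.1 s.
At the end, for the whole second after the job is handed in: The tray rests level (within 0.06 rad) and still, out within 8 mm of its stop; the hook stands at rest, upright (within 0.1 rad), in its block: shaft down in the pocket with its collar on the block's top (toe at least 35 mm below the top, within 18 mm of the pocket's centre) (distance between tray_lug and stop_pad_c0 below 0.016 m and angle between tray's own z axis and vertical below 0.06 rad and linear speed of tray below 0.01 m/s and z of hook_toe in the frame of block_top below -0.035 m and horizontal distance between hook_toe and block_top below 0.018 m and angle between hook's own z axis and vertical below 0.1 rad and linear speed of hook below 0.02 m/s); the robot touches nothing.
It fails at once if the tray is strained against its stop with more than 18 N (contact force between tray and stop_pad_c0 above 18 N).
It fails at once if the hook presses on the tray with more than 25 N (contact force between hook and tray above 25 N).
It fails at once if the gripper or arm touches the tray (contact force between any of the fingers, the arm and tray above 0.5 N).
It fails at once if the jar, the tin or the punnet is moved by more than 15 mm (distance of any of jar, tin, punnet from where it was at the start of the episode above 0.015 m).
It also fails if it takes over 72 s, if anything falls off the work surface, if the arm or the gripper's body presses on something with over 40 N, if the wrist force passes 120 N, or if a joint passes its speed limit or range.

### The arm

A 6-joint arm with a two-finger parallel gripper is mounted at the origin on the work surface. World frame = base frame: x ahead of the robot, y to its left, z up, the work surface at z = 0. Lengths are in m, angles in rad, forces in N, time in s.
With the tool pointing down it reaches from about 0.375 to 0.925 m from the base axis. Payload 5.7 kg.
Tool frame: the origin (TCP) lies midway between the tips of the shut fingers; the grasp point (between the pads) lies 19 mm behind it; z points along the fingers, y is the direction in which the jaws open and shut (so a half turn about z gives the same grasp; the last joint's range is limited). The gripper opens to 88 mm and grips with 3 to 60 N. Pads are 20 mm wide; open, the fingers measure 115 mm over their backs; the gripper's body (75 mm by 178 mm) begins 61 mm behind the grasp point.
Start: joints at [-1.234, 0.359, 1.51, -0, 1.272, -0.115], TCP at [0.262, -0.54, 0.223] pointing down, gripper open.
Joint ranges: [-2.97, 2.97], [-1.01, 2.36], [0.21, 2.38], [-0.96, 4.11], [0.2, 2.71], [-2.98, 2.98]. Speed limits (rad/s): [2.39, 2.39, 3.14, 3.14, 3.14, 3.14].

### API

Orientations are given as a unit quaternion [x, y, z, w].
In Python, from rig import readout, optics, ctrl gives the robot as it stands.
- The arm moves only by the tool play_rows, never from a script. Its arguments are lists of equal length, an entry for each row: "delta_pos": the shift along the world's x, y, z in m, a list of three; "angular": the turn, a rotation vector about the world's x, y, z in rad, a list of three. A call has exactly 10 rows; each row is the pose to reach, as a shift and turn from the pose commanded when the call began; what a row does not reach only later rows make up. A row lasts 1/10 s, in which the tool goes at most 50 mm and 8.59 degrees, less where a joint would pass 70% of its speed; a pose out of reach is approached as far as the arm can. A call with a gripper value outside its range is refused whole. "fingers" is the finger opening in m, from 0 to 0.0878, set as the call begins (left out, the last holds). The fingers move at their own pace and stop on an object; the grip force is fixed at half the most. Time passes only in rows, so rows that repeat a pose let the fingers close, or fill a call up. It gives the time, the measured TCP pose, the force and the opening at its end, in the units of the state.
- readout.read_state(): the state, without advancing time (a new reading comes with each control period).
- optics.grab_frame(name): name is "scene" or "top" or "wrist"; returns a dict with "img" (420x560x3 uint8, red, green, blue), "fov_y" (degrees; the focal length in pixels is half the picture's height over the tangent of half this angle, whatever the lens; pixels are square), "cx", "cy" (the principal point, pixels), "dist_coeffs" ([k1, k2, p1, p2, k3] as OpenCV has them; the pictures are not rectified), "eye" and "attitude" of the camera in the world; the wrist camera has in their place "mount" (4x4, takes a point from camera to tool coordinates, whose origin is the TCP and whose axes are the flange's). Camera axes: x right, y up, looking along -z (the intrinsics and any distortion apply to the point x, -y, -z); pixel columns grow to the right and rows downward; lengths in m; the calibration is good to about 2 mm. A picture is of the moment at which its call begins: read the wrist's pose just before it. There is no depth.
- ctrl.finish_job(): hands the job in, once; it reports no verdict.
The state is a dict: "time_s": time; "joint_positions": joint angles; "joint_velocities": joint speeds; "effort": joint torques, N m; "position": TCP position; "orientation": TCP orientation; "ft_force": force on the tool from outside, world axes, zero at the start; "wrist_torque": the same for the moment, N m; "width": opening from 0.0 (shut) to 1.0 (fully open).
Only numpy, scipy, OpenCV 4.12 (cv2) and the standard library are available. Lean on these libraries where they do the work, as an engineer would, in place of code of your own. Each camera call takes 0.05 s, during which the arm holds its last target. There are 200 camera calls.

## Working session

There is one attempt and no reset: what is moved stays moved. The work goes in short steps, Python scripts to look and compute and a tool call to move; the robot and the scene stay as the last step left them, time stands still between calls to the robot, and variables do not carry over. Pictures are saved under pics/ and viewed, about 8 in all and at most 12, crops included, and the job is handed in when it is done.

Besides the shell and the picture viewer there is one more tool, called after "Call:" in YAML: its name, and indented under it one key for each argument. play_rows: Moves the arm, as the interface text tells. Its arguments: {"type":"object","properties":{"delta_pos":{"type":"array"},"angular":{"type":"array"},"fingers":{"type":"number"}},"required":["delta_pos","angular"]}

```bash
mkdir -p pics; cat > h.py <<'E'
import numpy as np, cv2
from scipy.spatial.transform import Rotation as R
from rig import readout, optics, ctrl
def grab(name, png=None):
    s=readout.read_state(); f=optics.grab_frame(name)
    if png: cv2.imwrite('pics/'+png,f['img'][:,:,::-1])
    return cam(f,s)
def cam(f,s):
    h,w=f['img'].shape[:2]; fl=h/2/np.tan(np.radians(f['fov_y'])/2)
    K=np.array([[fl,0,f['cx']],[0,fl,f['cy']],[0,0,1.]])
    if 'mount' in f:
        T=np.eye(4);T[:3,:3]=R.from_quat(s['orientation']).as_matrix();T[:3,3]=s['position']
        T=T@np.array(f['mount']); A,e=T[:3,:3],T[:3,3]
    else:
        a=np.array(f['attitude']); A=R.from_quat(a).as_matrix() if a.size==4 else a.reshape(3,3)
        e=np.array(f['eye'])
    return dict(img=f['img'],K=K,d=np.array(f['dist_coeffs'],float),A=A,e=e)
def ray(c,px):
    p=cv2.undistortPoints(np.array(px,float).reshape(-1,1,2),c['K'],c['d']).reshape(-1,2)
    return np.c_[p[:,0],-p[:,1],-np.ones(len(p))]@c['A'].T
def on(c,px,z):
    r=ray(c,px); return c['e']+r*((z-c['e'][2])/r[:,2])[:,None]
def proj(c,P):
    q=(np.atleast_2d(P)-c['e'])@c['A']; q=q*[1,-1,-1]
    return cv2.projectPoints(q,np.zeros(3),np.zeros(3),c['K'],c['d'])[0].reshape(-1,2)
E
python3 - <<'E'
from h import *
import pickle
for n in('scene','top'):
    c=grab(n); pickle.dump(c,open(n+'.pkl','wb')); print(n,c['e'],c['A'].round(3).tolist(),c['K'][0,0])
    cv2.imwrite(f'pics/{n}1.png',cv2.resize(c['img'][:,:,::-1],None,fx=1.4,fy=1.4))
print(readout.read_state())
E
```

```text
scene [1.02284301 0.82871382 1.01753363] [[-0.901, -0.301, 0.312], [0.434, -0.636, 0.638], [0.006, 0.71, 0.704]] 493.8581996414794
top [0.50793761 0.00208587 1.60642043] [[-0.013, 0.999, -0.047], [-1.0, -0.013, -0.006], [-0.007, 0.047, 0.999]] 517.0212202789529
{'time_s': 0.1, 'joint_positions': array([-1.23409459e+00,  3.59411659e-01,  1.51132100e+00, -2.12691590e-06,
        1.27251822e+00, -1.15091611e-01]), 'joint_velocities': array([ 1.26160021e-04, -2.57611461e-03, -1.77617545e-03,  1.18457038e-03,
       -7.79477904e-06, -7.64575641e-04]), 'effort': array([ 8.80650769e-04, -5.16354704e+01, -2.71409619e+01,  6.78116363e-02,
        2.77184998e-02, -2.89775483e-05]), 'position': array([ 0.26173541, -0.5392029 ,  0.22190757]), 'orientation': array([ 9.74593257e-01,  2.23980572e-01, -9.26921671e-05, -8.23917078e-04]), 'ft_force': array([-0.70817591, -0.08289456, -0.79213512]), 'wrist_torque': array([-0.0094074 , -0.03641517, -0.04452071]), 'width': 0.9990406420752713}
```

View pics/scene1.png

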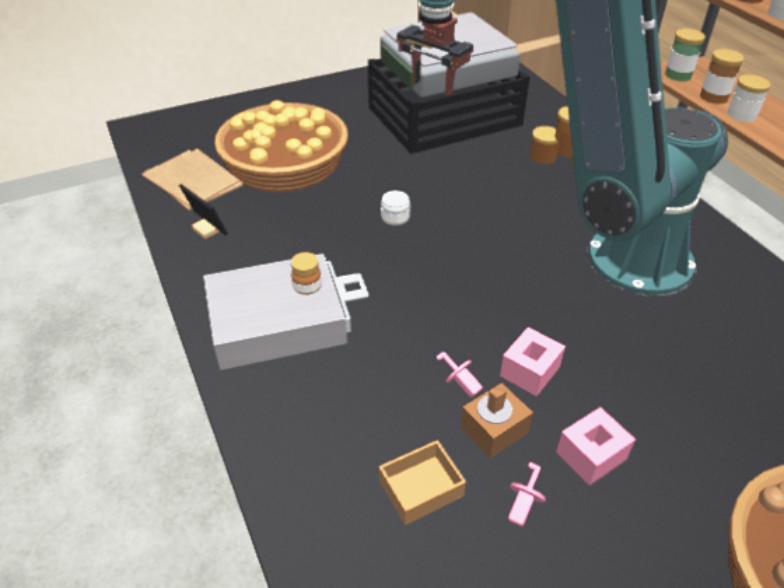

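View pics/top1.png

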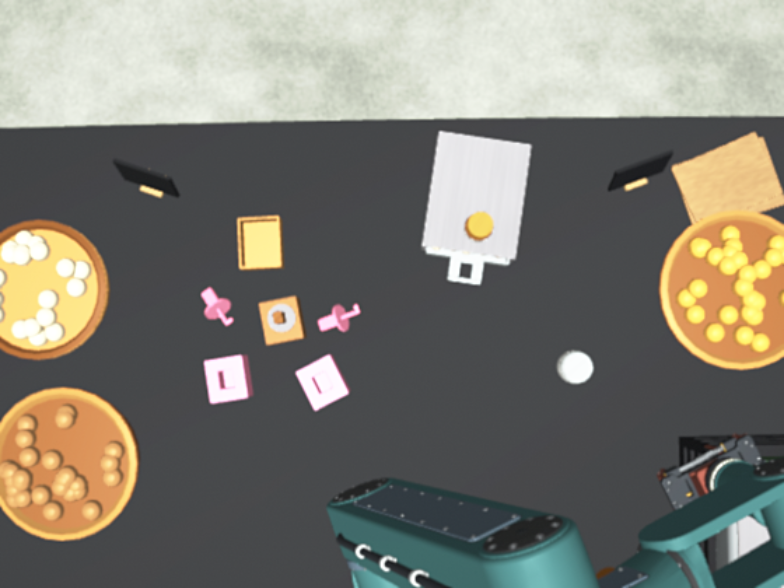

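The scene view (784 px wide) shows the oak block with the hook at (497,418), next to two pink blocks and two pink hooks. The unit is at (275,315), with the jar on it and the tray flange and hole at (352,287). In the top view the oak block is at (281,320), the hole at (466,270), the punnet at (260,243) and the tin at (575,367). Only the oak block is brown wood and holds a hook with a steel collar and wooden handle, so it is the one meant. Next I'll measure it.

```bash
python3 - <<'E'
from h import *
import pickle
t=pickle.load(open('top.pkl','rb')); im=t['img']; hsv=cv2.cvtColor(im,cv2.COLOR_RGB2HSV)
def cc(mask,box):
    x0,y0,x1,y1=[int(v/1.4) for v in box]; m=np.zeros_like(mask); m[y0:y1,x0:x1]=mask[y0:y1,x0:x1]
    return max(cv2.findContours(m,cv2.RETR_EXTERNAL,cv2.CHAIN_APPROX_NONE)[0],key=cv2.contourArea)
br=((hsv[...,2]>90)).astype(np.uint8)
b=cc(br,(250,285,312,352)); r=cv2.boxPoints(cv2.minAreaRect(b)); p=on(t,r,.06); print('block',p[:,:2].round(4).tolist(),p.mean(0),np.linalg.norm(p-np.roll(p,1,0),axis=1))
# collar: low saturation
gr=((hsv[...,1]<60)&(hsv[...,2]>120)).astype(np.uint8)
g=cc(gr,(255,290,310,350)); (x,y),_,_=cv2.fitEllipse(cv2.convexHull(g)); print('collar',x,y,on(t,[x,y],.065), cv2.boundingRect(g))
# hole
fx0,fy0,fx1,fy1=[int(v/1.4) for v in (440,253,492,290)]
sub=(im[fy0:fy1,fx0:fx1].mean(2)<150).astype(np.uint8)
n,l,st,ce=cv2.connectedComponentsWithStats(sub)
for i in range(1,n): print(st[i],ce[i]+[fx0,fy0], on(t,ce[i]+[fx0,fy0],.056))
u=cc(br,(410,120,545,300)); 
c=[(440,131),(531,145)]; f=[(423,247),(516,263)]
for q in c+f: print(q,on(t,np.array(q)/1.4,.072))
# crops
a=cv2.resize(im[195:260,170:235],(390,390),interpolation=3); b=cv2.resize(im[165:230,290:380],(540,390),interpolation=3)
cv2.imwrite('pics/crop1.png',np.hstack([a,b])[:,:,::-1])
E
```

```text
block [[0.5902, 0.3093], [0.6054, 0.2234], [0.5089, 0.2057], [0.4937, 0.2913]] [0.54953139 0.25740762 0.06      ] [0.09821866 0.08726031 0.09814791 0.08699487]
collar 200.5880584716797 226.71022033691406 [[0.55473634 0.25589329 0.065     ]] (191, 217, 20, 20)
[  0   3  37  24 393] [330.36132316 198.1043257 ] [[ 0.63593147 -0.13386212  0.056     ]]
[14  8  9 11 82] [332.13414634 192.82926829] [[ 0.65177555 -0.13947731  0.056     ]]
(440, 131) [[ 0.95110803 -0.08987601  0.072     ]]
(531, 145) [[ 0.91812835 -0.28505915  0.072     ]]
(423, 247) [[ 0.70055965 -0.04946249  0.072     ]]
(516, 263) [[ 0.66374712 -0.24692034  0.072     ]]
```

View pics/crop1.png

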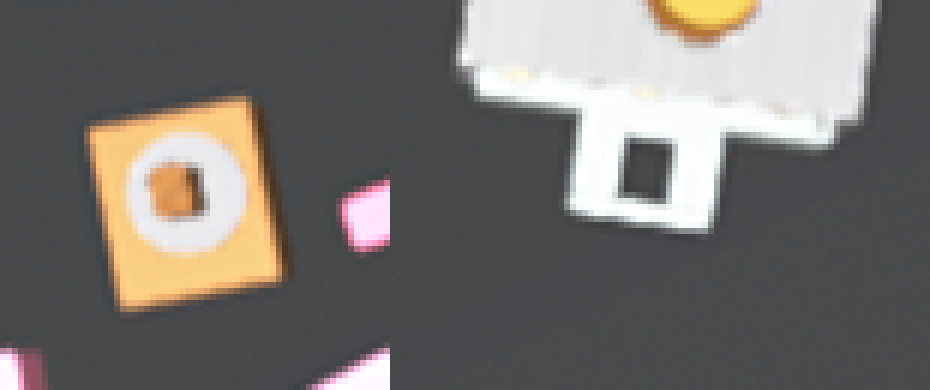

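The left crop confirms the target: brown oak block, steel collar and wooden handle at (178,190), with nothing pink on it. The right crop shows the flange with its dark hole at (645,170). Next I'll move above the block.

Call:
play_rows:
  delta_pos:
    - [0.01,0.03,0.005]
    - [0.022,0.065,0.01]
    - [0.035,0.1,0.015]
    - [0.05,0.14,0.02]
    - [0.064,0.18,0.02]
    - [0.078,0.22,0.025]
    - [0.092,0.265,0.03]
    - [0.108,0.31,0.03]
    - [0.123,0.355,0.03]
    - [0.139,0.397,0.03]
  angular:
    - [0,0,0.06]
    - [0,0,0.12]
    - [0,0,0.19]
    - [0,0,0.25]
    - [0,0,0.32]
    - [0,0,0.38]
    - [0,0,0.45]
    - [0,0,0.52]
    - [0,0,0.58]
    - [0,0,0.65]
  fingers: 0.0878

```text
time_s: 1.1
position: [0.4008, -0.1407, 0.2525]
orientation: [0.851, 0.524, -0.0, -0.0]
ft_force: [0.9, -0.4, 0.2]
width: 0.999
```

Call:
play_rows:
  delta_pos:
    - [0.016,0.045,0.005]
    - [0.032,0.09,0.01]
    - [0.048,0.135,0.015]
    - [0.064,0.18,0.02]
    - [0.08,0.225,0.02]
    - [0.095,0.27,0.025]
    - [0.11,0.31,0.03]
    - [0.122,0.35,0.03]
    - [0.132,0.38,0.03]
    - [0.139,0.397,0.03]
  angular:
    - [0,0,0.06]
    - [0,0,0.12]
    - [0,0,0.19]
    - [0,0,0.25]
    - [0,0,0.32]
    - [0,0,0.38]
    - [0,0,0.45]
    - [0,0,0.52]
    - [0,0,0.58]
    - [0,0,0.65]

```text
time_s: 2.1
position: [0.54, 0.2569, 0.282]
orientation: [0.639, 0.77, -0.0, -0.0]
ft_force: [0.8, -0.0, -1.1]
width: 1.001
```

```bash
python3 - <<'E'
from h import *
import pickle
s=readout.read_state(); print(s['position'],s['orientation'],s['joint_positions'])
c=grab('wrist','w1.png'); pickle.dump(c,open('w1.pkl','wb')); print(c['e'],proj(c,[[.5495,.2574,.06],[.5547,.2559,.115]]))
E
```

```text
[0.5400106  0.25686003 0.28199133] [ 6.38518808e-01  7.69606092e-01 -9.67690341e-05 -4.30007946e-04] [3.28102505e-01 3.09944398e-01 1.43380749e+00 6.41452458e-04
 1.39845540e+00 1.42340373e-01]
[0.52481947 0.33760007 0.44402862] [[287.52618703 178.15442268]
 [294.07551739 193.33726312]]
```

View pics/w1.png

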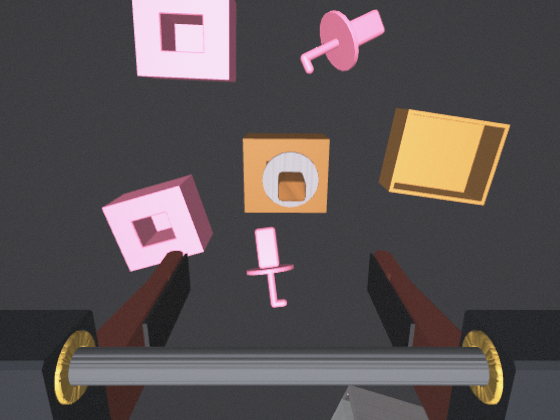

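The wrist picture shows the oak block at (287,174), the collar at (290,180) and the handle top at about (291,188). The jaws are along the image's horizontal.

```bash
python3 - <<'E'
from h import *
import pickle
c=pickle.load(open('w1.pkl','rb')); im=c['img']; hsv=cv2.cvtColor(im,cv2.COLOR_RGB2HSV)
x0,y0=236,125; s=im[125:218,236:336]; h=hsv[125:218,236:336]
m=(s.max(2)>130).astype(np.uint8)
k=max(cv2.findContours(m,0,1)[0],key=cv2.contourArea); r=cv2.boxPoints(cv2.minAreaRect(k))+[x0,y0]; p=on(c,r,.06)
print('block',r.round(1).tolist(),p[:,:2].round(4).tolist(),p.mean(0),np.linalg.norm(p-np.roll(p,1,0),axis=1))
g=((h[...,1]<60)&(s.max(2)>90)).astype(np.uint8); k=max(cv2.findContours(g,0,1)[0],key=cv2.contourArea)
e=cv2.fitEllipse(cv2.convexHull(k)); q=np.array(e[0])+[x0,y0]; print('collar',q,e[1],on(c,q,.065))
circ=np.zeros_like(g); cv2.ellipse(circ,(e[0],(e[1][0]-4,e[1][1]-4),e[2]),1,-1)
hd=((h[...,1]>90)&(circ>0)).astype(np.uint8); n,l,st,ce=cv2.connectedComponentsWithStats(hd); print(st,ce+[x0,y0])
cv2.imwrite('pics/w1c.png',cv2.resize(s,None,fx=6,fy=6,interpolation=2)[:,:,::-1])
E
```

```text
block [[243.0, 138.0], [329.0, 138.0], [329.0, 212.0], [243.0, 212.0]] [[0.496, 0.2905], [0.5836, 0.3069], [0.6017, 0.2285], [0.5086, 0.211]] [0.54746795 0.25925358 0.06      ] [0.0804334  0.08907928 0.08044425 0.09470231]
collar [290.03866959 178.98947144] (55.079288482666016, 56.06439971923828) [[0.55196187 0.2580512  0.065     ]]
[[   0    0  100   93 8572]
 [  42   47   28   29  728]] [[285.04304713 169.67860476]
 [290.88049451 186.55906593]]
```

View pics/w1c.png

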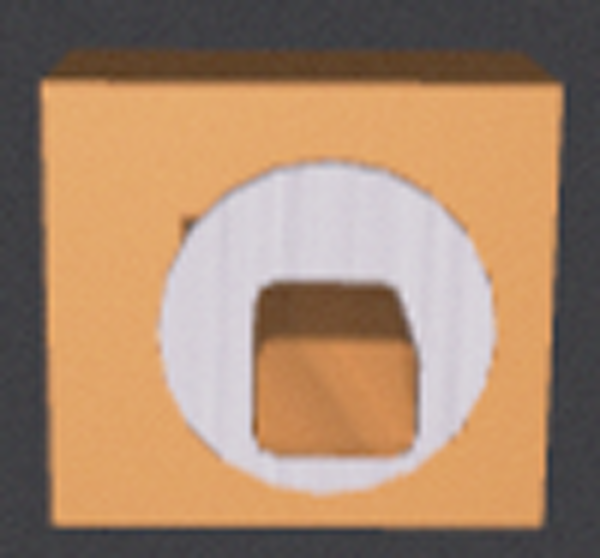

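```bash
python3 - <<'E'
from h import *
import pickle
c=pickle.load(open('w1.pkl','rb'))
f=lambda a:np.array(a)/6.+[236-.4,125-.4]
b=on(c,f([(42,82),(562,85),(545,525),(52,525)]),.06); print(b[:,:2].round(4).tolist(),b.mean(0)); yaw=lambda v:np.arctan2(v[1],v[0])
print(np.linalg.norm(b-np.roll(b,1,0),axis=1),yaw(b[1]-b[0]),yaw(b[2]-b[3]))
t=on(c,f([(258,340),(415,340),(412,455),(258,455)]),.115); print(t[:,:2].round(4).tolist(),t.mean(0),np.linalg.norm(t-np.roll(t,1,0),axis=1),yaw(t[1]-t[0]),yaw(t[2]-t[3]))
s=readout.read_state(); print(R.from_quat(s['orientation']).as_matrix().round(4))
E
```

```text
[[0.4957, 0.2902], [0.584, 0.3062], [0.5989, 0.2279], [0.51, 0.2112]] [0.54714836 0.25886606 0.06      ]
[0.08024417 0.08981173 0.07970901 0.09048998] 0.17982242020353512 0.1857640447345753
[[0.5385, 0.2645], [0.5621, 0.2689], [0.5654, 0.2509], [0.5418, 0.2465]] [0.55195097 0.25773035 0.115     ] [0.01830398 0.02405957 0.01830225 0.02398126] 0.18563795691894153 0.18571671818267035
[[-1.885e-01  9.821e-01  1.000e-04]
 [ 9.821e-01  1.885e-01  2.000e-03]
 [ 1.900e-03  4.000e-04 -1.000e+00]]
```

Call:
play_rows:
  delta_pos:
    - [0.006,0.0005,-0.01]
    - [0.012,0.001,-0.035]
    - [0.012,0.001,-0.065]
    - [0.012,0.001,-0.095]
    - [0.012,0.001,-0.125]
    - [0.012,0.001,-0.155]
    - [0.012,0.001,-0.18]
    - [0.012,0.001,-0.2]
    - [0.012,0.001,-0.211]
    - [0.012,0.001,-0.212]
  angular:
    - [0,0,-0.004]
    - [0,0,-0.004]
    - [0,0,-0.004]
    - [0,0,-0.004]
    - [0,0,-0.004]
    - [0,0,-0.004]
    - [0,0,-0.004]
    - [0,0,-0.004]
    - [0,0,-0.004]
    - [0,0,-0.004]

```text
time_s: 3.15
position: [0.5506, 0.2537, 0.0689]
orientation: [0.643, 0.766, -0.002, -0.001]
ft_force: [-0.3, -0.0, -0.1]
width: 1.004
```

Call:
play_rows:
  delta_pos:
    - [0,0,0]
    - [0,0,0]
    - [0,0,0]
    - [0,0,0]
    - [0,0,0]
    - [0,0,0]
    - [0,0,0]
    - [0,0,0]
    - [0,0,0]
    - [0,0,0]
  angular:
    - [0,0,0]
    - [0,0,0]
    - [0,0,0]
    - [0,0,0]
    - [0,0,0]
    - [0,0,0]
    - [0,0,0]
    - [0,0,0]
    - [0,0,0]
    - [0,0,0]
  fingers: 0.01

```text
time_s: 4.15
position: [0.5519, 0.2553, 0.0706]
orientation: [0.642, 0.767, -0.0, -0.0]
ft_force: [0.4, -0.3, -0.0]
width: 0.293
```

Call:
play_rows:
  delta_pos:
    - [0,0,0.005]
    - [0,0,0.015]
    - [0,0,0.03]
    - [0,0,0.045]
    - [0,0,0.06]
    - [0,0,0.075]
    - [0,0,0.09]
    - [0,0,0.105]
    - [0,0,0.12]
    - [0,0,0.13]
  angular:
    - [0,0,0]
    - [0,0,0]
    - [0,0,0]
    - [0,0,0]
    - [0,0,0]
    - [0,0,0]
    - [0,0,0]
    - [0,0,0]
    - [0,0,0]
    - [0,0,0]

```text
time_s: 5.15
position: [0.5524, 0.2554, 0.2025]
orientation: [0.642, 0.767, 0.001, 0.0]
ft_force: [0.2, -0.7, -1.7]
width: 0.297
```

Call:
play_rows:
  delta_pos:
    - [0.003,-0.02,0]
    - [0.007,-0.05,0]
    - [0.012,-0.09,0]
    - [0.017,-0.13,0]
    - [0.022,-0.17,0]
    - [0.027,-0.21,0]
    - [0.033,-0.25,0]
    - [0.038,-0.29,0]
    - [0.043,-0.33,0]
    - [0.045,-0.355,0]
  angular:
    - [0,0,-0.02]
    - [0,0,-0.05]
    - [0,0,-0.09]
    - [0,0,-0.13]
    - [0,0,-0.17]
    - [0,0,-0.21]
    - [0,0,-0.25]
    - [0,0,-0.29]
    - [0,0,-0.33]
    - [0,0,-0.346]

```text
time_s: 6.15
position: [0.5972, -0.1027, 0.201]
orientation: [0.765, 0.644, -0.0, 0.001]
ft_force: [-0.4, -0.7, -1.3]
width: 0.292
```

Call:
play_rows:
  delta_pos:
    - [0,0,0]
    - [0,0,0]
    - [0,0,0]
    - [0,0,0]
    - [0,0,0]
    - [0,0,0]
    - [0,0,0]
    - [0,0,0]
    - [0,0,0]
    - [0,0,0]
  angular:
    - [0,0,0]
    - [0,0,0]
    - [0,0,0]
    - [0,0,0]
    - [0,0,0]
    - [0,0,0]
    - [0,0,0]
    - [0,0,0]
    - [0,0,0]
    - [0,0,0]

```text
time_s: 7.15
position: [0.5969, -0.0998, 0.2006]
orientation: [0.764, 0.645, -0.0, -0.0]
ft_force: [0.4, -0.1, -1.6]
width: 0.296
```

```bash
python3 - <<'E'
from h import *
import pickle
s=readout.read_state(); print(s['position'],s['orientation'],s['ft_force'],s['joint_velocities'])
c=grab('wrist'); cv2.imwrite('pics/w2.png',cv2.resize(c['img'][:,:,::-1],None,fx=1.4,fy=1.4)); pickle.dump(c,open('w2.pkl','wb')); print(proj(c,[[.6518,-.1395,.056]]))
E
```

```text
[ 0.59691367 -0.09981629  0.20059106] [ 7.64286420e-01  6.44876935e-01 -4.94600261e-05 -6.82911378e-05] [ 0.38020235 -0.05367842 -1.60058515] [-1.17528882e-03 -2.18669314e-04  3.85024978e-04 -5.30529811e-05
  5.33568205e-04 -1.97147637e-03]
[[346.99347648 227.98915558]]
```

View pics/w2.png

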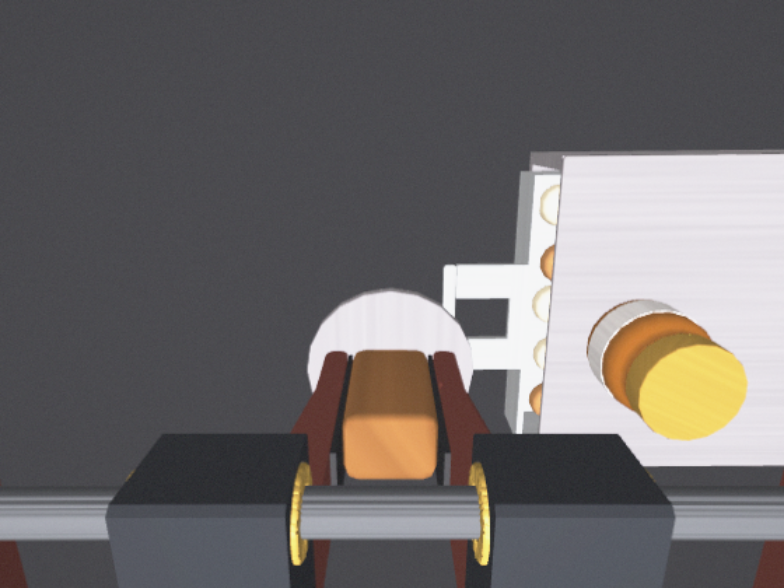

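The picture (784 px wide) shows the hook held straight. The hole's dark area runs from about (457,298) to (508,338), with its lower left corner hidden by the collar. The unit's front edge runs from (565,156) to (540,465).

```bash
python3 - <<'E'
from h import *
import pickle
c=pickle.load(open('w2.pkl','rb')); g=c['img'].mean(2)
for y in (216,222,228,234): print(y,g[y,314:370].astype(int).tolist())
for x in (338,346,354): print(x,g[205:250,x].astype(int).tolist())
f=lambda a,z:on(c,np.array(a,float)/1.4,z)
u=f([(565,156),(540,465),(784,150)],.072); print(u, np.arctan2(*(u[0]-u[1])[[0,1]]), np.arctan2(*(u[2]-u[0])[[1,0]]))
fl=f([(457,265),(520,264),(443,266),(443,290)],.056); print(fl,np.arctan2(*(fl[1]-fl[0])[[1,0]]))
E
```

```text
216 [87, 96, 191, 246, 246, 245, 245, 246, 246, 245, 238, 109, 78, 78, 74, 75, 75, 73, 75, 77, 75, 75, 75, 76, 77, 75, 76, 76, 78, 78, 79, 77, 76, 78, 76, 77, 80, 75, 77, 75, 74, 74, 73, 75, 74, 78, 79, 74, 89, 170, 239, 245, 245, 246, 245, 245]
222 [232, 231, 232, 217, 165, 163, 237, 246, 245, 245, 242, 84, 75, 77, 75, 75, 78, 74, 78, 76, 77, 78, 77, 79, 75, 78, 78, 76, 76, 75, 78, 76, 76, 75, 75, 78, 77, 75, 79, 78, 77, 76, 76, 79, 77, 74, 75, 82, 118, 178, 245, 245, 245, 246, 245, 245]
228 [231, 233, 233, 236, 237, 236, 235, 234, 232, 215, 158, 112, 97, 79, 73, 75, 79, 80, 75, 76, 78, 78, 75, 75, 75, 77, 78, 77, 75, 75, 75, 78, 79, 80, 78, 78, 76, 76, 72, 78, 76, 77, 76, 75, 76, 77, 75, 89, 148, 226, 245, 245, 246, 246, 245, 245]
234 [232, 233, 234, 235, 237, 236, 236, 234, 234, 231, 232, 231, 234, 234, 230, 154, 83, 78, 74, 76, 76, 77, 76, 75, 76, 72, 73, 76, 74, 75, 76, 76, 76, 77, 78, 80, 77, 77, 79, 74, 75, 74, 77, 75, 76, 76, 78, 104, 171, 243, 245, 245, 246, 245, 245, 245]
338 [246, 246, 246, 246, 246, 245, 245, 236, 149, 77, 76, 77, 79, 80, 74, 78, 77, 75, 74, 76, 79, 79, 74, 75, 80, 72, 75, 76, 77, 76, 75, 75, 73, 77, 75, 118, 151, 227, 245, 245, 245, 246, 245, 245, 245]
346 [246, 246, 246, 246, 246, 245, 245, 236, 149, 78, 77, 76, 74, 79, 75, 76, 74, 76, 73, 76, 78, 75, 76, 79, 75, 76, 76, 74, 79, 76, 78, 77, 76, 76, 85, 123, 151, 225, 245, 245, 246, 246, 245, 245, 245]
354 [246, 246, 246, 246, 246, 245, 245, 231, 109, 77, 76, 74, 77, 76, 78, 77, 75, 77, 76, 75, 76, 78, 78, 76, 77, 73, 77, 77, 75, 75, 79, 74, 77, 77, 84, 125, 167, 232, 245, 245, 246, 246, 245, 245, 245]
[[ 0.70313852 -0.04590483  0.072     ]
 [ 0.67329791 -0.24135727  0.072     ]
 [ 0.82041534 -0.06298937  0.072     ]] 0.15150459595461016 -0.14465940169657024
[[ 0.6383549  -0.1011941   0.056     ]
 [ 0.67664083 -0.10709302  0.056     ]
 [ 0.62976723 -0.10037097  0.056     ]
 [ 0.62763512 -0.11568736  0.056     ]] -0.15287313529591806
```

```bash
python3 - <<'E'
from h import *
import pickle
c=pickle.load(open('w2.pkl','rb'))
a=-.150; X=np.array([np.cos(a),np.sin(a)]);Y=np.array([-X[1],X[0]])
P=on(c,[(324.7,219),(363.2,222),(346,213),(346,241.5),(316,216)],.056)[:,:2]
sx=P@X; sy=P@Y; print('x span',sx[1]-sx[0],'y span',sy[2]-sy[3])
h=X*(sx[0]+sx[1])/2+Y*(sy[2]+sy[3])/2; print('hole',h, 'front end',(h@X)-sx[4])
u=(np.array([.70313852,-.04590483])+[.67329791,-.24135727])/2; print('unit_front',u,'lead',(u-h)@X,(u-h)@Y)
# hook held: collar centre  (z of underside = TCP-.0106...; top ~ -.0054)
s=readout.read_state(); T=R.from_quat(s['orientation']); print(T.as_matrix()[:,:2].round(3).tolist())
im=c['img'];m=((im.min(2)>170)).astype(np.uint8); z=np.zeros_like(m); z[205:265,218:330]=m[205:265,218:330]; z[:,314:]=0
n=cv2.findContours(z,0,1)[0];k=max(n,key=cv2.contourArea).reshape(-1,2); k=k[(k[:,1]<245)&(k[:,0]<312)]
pts=on(c,k,s['position'][2]-.0056)[:,:2]
A=np.c_[2*pts,np.ones(len(pts))]; q=np.linalg.lstsq(A,(pts**2).sum(1),rcond=None)[0]; r=np.sqrt(q[2]+q[:2]@q[:2]); print('collar',q[:2],'r',r,'minus tcp',q[:2]-s['position'][:2],len(pts))
E
```

```text
x span 0.0341603974020408 y span 0.027002458762167128
hole [ 0.64898409 -0.13851618] front end 0.024803688128838486
unit_front [ 0.68821822 -0.14363105] lead 0.039557924662341704 0.000805639850702703
[[0.168, 0.986], [0.986, -0.168], [0.0, -0.0]]
collar [ 0.59681309 -0.09783086] r 0.029047595670803242 minus tcp [-0.00011246  0.00199458] 95
```

Call:
play_rows:
  delta_pos:
    - [0.012,-0.008,0]
    - [0.03,-0.02,0]
    - [0.045,-0.033,0]
    - [0.055,-0.04,0]
    - [0.0575,-0.0415,-0.01]
    - [0.0575,-0.0415,-0.025]
    - [0.0575,-0.0415,-0.045]
    - [0.0575,-0.0415,-0.06]
    - [0.0575,-0.0415,-0.068]
    - [0.0575,-0.0415,-0.07]
  angular:
    - [0,0,0.009]
    - [0,0,0.018]
    - [0,0,0.018]
    - [0,0,0.018]
    - [0,0,0.018]
    - [0,0,0.018]
    - [0,0,0.018]
    - [0,0,0.018]
    - [0,0,0.018]
    - [0,0,0.018]

```text
time_s: 8.2
position: [0.6531, -0.1406, 0.1289]
orientation: [0.758, 0.652, -0.001, -0.001]
ft_force: [0.6, 0.5, -1.0]
width: 0.293
```

Call:
play_rows:
  delta_pos:
    - [0,0,0]
    - [0,0,0]
    - [0,0,-0.004]
    - [0,0,-0.01]
    - [0,0,-0.016]
    - [0,0,-0.022]
    - [0,0,-0.028]
    - [0,0,-0.034]
    - [0,0,-0.04]
    - [0,0,-0.042]
  angular:
    - [0,0,0]
    - [0,0,0]
    - [0,0,0]
    - [0,0,0]
    - [0,0,0]
    - [0,0,0]
    - [0,0,0]
    - [0,0,0]
    - [0,0,0]
    - [0,0,0]

```text
time_s: 9.2
position: [0.6539, -0.1411, 0.0876]
orientation: [0.758, 0.652, -0.0, -0.001]
ft_force: [-0.2, 1.5, -0.9]
width: 0.298
```

```bash
python3 - <<'E'
from h import *
s=readout.read_state(); print(s['position'],s['ft_force'],s['wrist_torque'])
c=grab('wrist'); d=grab('scene')
q=proj(d,[[.649,-.1385,.056]])[0].astype(int); print(q)
b=d['img'][q[1]-50:q[1]+50,q[0]-70:q[0]+70]
cv2.imwrite('pics/ins.png',np.hstack([cv2.resize(c['img'][150:400,200:400],(336,420)),cv2.resize(b,(588,420))])[:,:,::-1][:, :800] if 0 else np.hstack([cv2.resize(c['img'][120:400,180:400],(300,382)),cv2.resize(b,(490,382))[:, :]])[:,:,::-1])
E
```

```text
[ 0.65393986 -0.14111177  0.08762959] [-0.20803168  1.5244958  -0.89765845] [-0.02903095 -0.04743631  0.04352872]
[251 203]
```

View pics/ins.png

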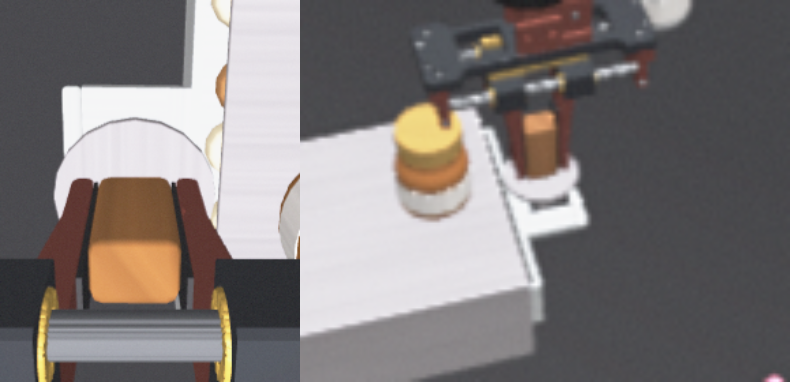

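Call:
play_rows:
  delta_pos:
    - [-0.003,0.0004,0]
    - [-0.006,0.0009,0]
    - [-0.0089,0.0013,0]
    - [-0.0109,0.0016,0]
    - [-0.0129,0.0019,0]
    - [-0.0148,0.0022,0]
    - [-0.0158,0.0024,0]
    - [-0.0168,0.0025,0]
    - [-0.0178,0.0027,0]
    - [-0.0188,0.0028,0]
  angular:
    - [0,0,0]
    - [0,0,0]
    - [0,0,0]
    - [0,0,0]
    - [0,0,0]
    - [0,0,0]
    - [0,0,0]
    - [0,0,0]
    - [0,0,0]
    - [0,0,0]

```text
time_s: 10.3
position: [0.6366, -0.1387, 0.0888]
orientation: [0.758, 0.652, 0.001, 0.001]
ft_force: [3.8, -0.1, -2.9]
width: 0.293
```

Call:
play_rows:
  delta_pos:
    - [-0.001,0.00015,0]
    - [-0.002,0.0003,0]
    - [-0.003,0.00045,0]
    - [-0.004,0.0006,0]
    - [-0.006,0.0009,0]
    - [-0.008,0.0012,0]
    - [-0.01,0.0015,0]
    - [-0.0125,0.0019,0]
    - [-0.015,0.0023,0]
    - [-0.017,0.0026,0]
  angular:
    - [0,0,0]
    - [0,0,0]
    - [0,0,0]
    - [0,0,0]
    - [0,0,0]
    - [0,0,0]
    - [0,0,0]
    - [0,0,0]
    - [0,0,0]
    - [0,0,0]

```text
time_s: 11.3
position: [0.6186, -0.1359, 0.0888]
orientation: [0.758, 0.652, 0.0, 0.0]
ft_force: [4.2, -0.2, -1.2]
width: 0.299
```

Call:
play_rows:
  delta_pos:
    - [-0.002,0.0003,0]
    - [-0.0045,0.0007,0]
    - [-0.007,0.001,0]
    - [-0.0095,0.0014,0]
    - [-0.012,0.0018,0]
    - [-0.0145,0.0022,0]
    - [-0.017,0.0026,0]
    - [-0.0195,0.0029,0]
    - [-0.022,0.0033,0]
    - [-0.0245,0.0037,0]
  angular:
    - [0,0,0]
    - [0,0,0]
    - [0,0,0]
    - [0,0,0]
    - [0,0,0]
    - [0,0,0]
    - [0,0,0]
    - [0,0,0]
    - [0,0,0]
    - [0,0,0]

```text
time_s: 12.3
position: [0.5942, -0.1322, 0.0888]
orientation: [0.758, 0.652, 0.0, 0.0]
ft_force: [4.9, -0.7, -1.0]
width: 0.293
```

Call:
play_rows:
  delta_pos:
    - [-0.0025,0.0004,0]
    - [-0.005,0.0008,0]
    - [-0.0075,0.0011,0]
    - [-0.01,0.0015,0]
    - [-0.0125,0.0019,0]
    - [-0.015,0.0023,0]
    - [-0.0175,0.0026,0]
    - [-0.0195,0.0029,0]
    - [-0.021,0.0032,0]
    - [-0.022,0.0033,0]
  angular:
    - [0,0,0]
    - [0,0,0]
    - [0,0,0]
    - [0,0,0]
    - [0,0,0]
    - [0,0,0]
    - [0,0,0]
    - [0,0,0]
    - [0,0,0]
    - [0,0,0]

```text
time_s: 13.3
position: [0.5722, -0.1289, 0.0888]
orientation: [0.758, 0.652, 0.0, 0.0]
ft_force: [5.8, 0.2, -0.9]
width: 0.297
```

```bash
python3 - <<'E'
from h import *
s=readout.read_state(); print(s['time_s'],s['position'],s['ft_force'],s['wrist_torque'])
c=grab('wrist'); d=grab('scene')
q=proj(d,[[.574,-.127,.056]])[0].astype(int); print(q)
b=d['img'][q[1]-50:q[1]+50,q[0]-70:q[0]+70]
cv2.imwrite('pics/mid.png',np.hstack([cv2.resize(c['img'][120:400,180:400],(300,382)),cv2.resize(b,(490,382))])[:,:,::-1])
E
```

```text
13.3 [ 0.57216451 -0.12890086  0.08876825] [ 5.76059549  0.19261666 -0.91350924] [-0.21647236 -1.14669187  0.01467338]
[277 198]
```

View pics/mid.png

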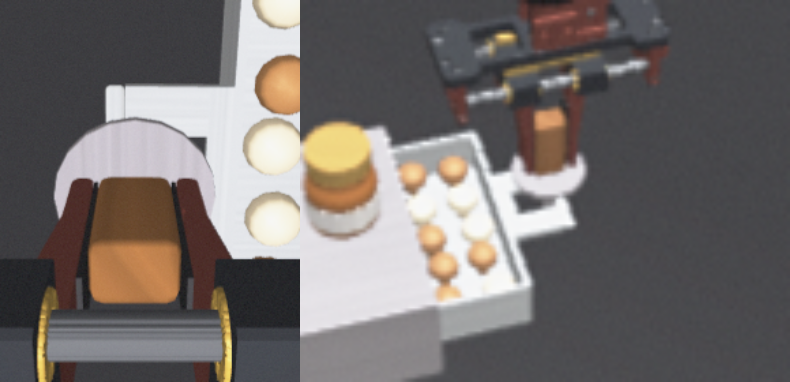

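Tray is drawing cleanly at about 5 N. From here I go in 4 mm steps and read the force after each one.

Call:
play_rows:
  delta_pos:
    - [-0.0006,0.0001,0]
    - [-0.0012,0.0002,0]
    - [-0.0018,0.0003,0]
    - [-0.0024,0.0004,0]
    - [-0.003,0.0005,0]
    - [-0.0035,0.0005,0]
    - [-0.004,0.0006,0]
    - [-0.004,0.0006,0]
    - [-0.004,0.0006,0]
    - [-0.004,0.0006,0]
  angular:
    - [0,0,0]
    - [0,0,0]
    - [0,0,0]
    - [0,0,0]
    - [0,0,0]
    - [0,0,0]
    - [0,0,0]
    - [0,0,0]
    - [0,0,0]
    - [0,0,0]

```text
time_s: 14.4
position: [0.5684, -0.1283, 0.0887]
orientation: [0.758, 0.652, 0.0, 0.0]
ft_force: [5.2, -0.5, -1.0]
width: 0.293
```

```bash
python3 -c "
from h import *
s=readout.read_state();print(s['position'],s['ft_force'],s['wrist_torque'])"
```

```text
[ 0.56835438 -0.1283429   0.08872444] [ 5.23545098 -0.54744028 -1.0226032 ] [-0.19912789 -1.12120297 -0.04124875]
```

Call:
play_rows:
  delta_pos:
    - [-0.0006,0.0001,0]
    - [-0.0012,0.0002,0]
    - [-0.0018,0.0003,0]
    - [-0.0024,0.0004,0]
    - [-0.003,0.0005,0]
    - [-0.0035,0.0005,0]
    - [-0.004,0.0006,0]
    - [-0.004,0.0006,0]
    - [-0.004,0.0006,0]
    - [-0.004,0.0006,0]
  angular:
    - [0,0,0]
    - [0,0,0]
    - [0,0,0]
    - [0,0,0]
    - [0,0,0]
    - [0,0,0]
    - [0,0,0]
    - [0,0,0]
    - [0,0,0]
    - [0,0,0]

```text
time_s: 15.4
position: [0.5643, -0.1277, 0.0887]
orientation: [0.758, 0.652, 0.0, 0.0]
ft_force: [4.7, -1.5, -1.5]
width: 0.293
```

Call:
play_rows:
  delta_pos:
    - [-0.0006,0.0001,0]
    - [-0.0012,0.0002,0]
    - [-0.0018,0.0003,0]
    - [-0.0024,0.0004,0]
    - [-0.003,0.0005,0]
    - [-0.0035,0.0005,0]
    - [-0.004,0.0006,0]
    - [-0.004,0.0006,0]
    - [-0.004,0.0006,0]
    - [-0.004,0.0006,0]
  angular:
    - [0,0,0]
    - [0,0,0]
    - [0,0,0]
    - [0,0,0]
    - [0,0,0]
    - [0,0,0]
    - [0,0,0]
    - [0,0,0]
    - [0,0,0]
    - [0,0,0]

```text
time_s: 16.4
position: [0.5602, -0.1271, 0.0886]
orientation: [0.758, 0.652, 0.0, -0.0]
ft_force: [5.4, -0.7, -1.6]
width: 0.295
```

Call:
play_rows:
  delta_pos:
    - [-0.0006,0.0001,0]
    - [-0.0012,0.0002,0]
    - [-0.0018,0.0003,0]
    - [-0.0024,0.0004,0]
    - [-0.003,0.0005,0]
    - [-0.0035,0.0005,0]
    - [-0.004,0.0006,0]
    - [-0.004,0.0006,0]
    - [-0.004,0.0006,0]
    - [-0.004,0.0006,0]
  angular:
    - [0,0,0]
    - [0,0,0]
    - [0,0,0]
    - [0,0,0]
    - [0,0,0]
    - [0,0,0]
    - [0,0,0]
    - [0,0,0]
    - [0,0,0]
    - [0,0,0]

```text
time_s: 17.4
position: [0.5561, -0.1265, 0.0886]
orientation: [0.758, 0.652, -0.0, -0.0]
ft_force: [4.8, -1.1, -1.5]
width: 0.294
```

Call:
play_rows:
  delta_pos:
    - [-0.0006,0.0001,0]
    - [-0.0012,0.0002,0]
    - [-0.0018,0.0003,0]
    - [-0.0024,0.0004,0]
    - [-0.003,0.0005,0]
    - [-0.0035,0.0005,0]
    - [-0.004,0.0006,0]
    - [-0.004,0.0006,0]
    - [-0.004,0.0006,0]
    - [-0.004,0.0006,0]
  angular:
    - [0,0,0]
    - [0,0,0]
    - [0,0,0]
    - [0,0,0]
    - [0,0,0]
    - [0,0,0]
    - [0,0,0]
    - [0,0,0]
    - [0,0,0]
    - [0,0,0]

```text
time_s: 18.4
position: [0.552, -0.1258, 0.0886]
orientation: [0.758, 0.652, -0.0, -0.0]
ft_force: [4.5, -1.0, -1.6]
width: 0.297
```

Call:
play_rows:
  delta_pos:
    - [-0.0006,0.0001,0]
    - [-0.0012,0.0002,0]
    - [-0.0018,0.0003,0]
    - [-0.0024,0.0004,0]
    - [-0.003,0.0005,0]
    - [-0.0035,0.0005,0]
    - [-0.004,0.0006,0]
    - [-0.004,0.0006,0]
    - [-0.004,0.0006,0]
    - [-0.004,0.0006,0]
  angular:
    - [0,0,0]
    - [0,0,0]
    - [0,0,0]
    - [0,0,0]
    - [0,0,0]
    - [0,0,0]
    - [0,0,0]
    - [0,0,0]
    - [0,0,0]
    - [0,0,0]

```text
time_s: 19.4
position: [0.548, -0.1252, 0.0886]
orientation: [0.758, 0.652, -0.0, -0.0]
ft_force: [4.3, -0.3, -1.6]
width: 0.295
```

Call:
play_rows:
  delta_pos:
    - [-0.0006,0.0001,0]
    - [-0.0012,0.0002,0]
    - [-0.0018,0.0003,0]
    - [-0.0024,0.0004,0]
    - [-0.003,0.0005,0]
    - [-0.0035,0.0005,0]
    - [-0.004,0.0006,0]
    - [-0.004,0.0006,0]
    - [-0.004,0.0006,0]
    - [-0.004,0.0006,0]
  angular:
    - [0,0,0]
    - [0,0,0]
    - [0,0,0]
    - [0,0,0]
    - [0,0,0]
    - [0,0,0]
    - [0,0,0]
    - [0,0,0]
    - [0,0,0]
    - [0,0,0]

```text
time_s: 20.4
position: [0.544, -0.1246, 0.0886]
orientation: [0.758, 0.652, -0.0, -0.0]
ft_force: [4.7, 0.1, -2.7]
width: 0.296
```

Call:
play_rows:
  delta_pos:
    - [-0.0006,0.0001,0]
    - [-0.0012,0.0002,0]
    - [-0.0018,0.0003,0]
    - [-0.0024,0.0004,0]
    - [-0.003,0.0005,0]
    - [-0.0035,0.0005,0]
    - [-0.004,0.0006,0]
    - [-0.004,0.0006,0]
    - [-0.004,0.0006,0]
    - [-0.004,0.0006,0]
  angular:
    - [0,0,0]
    - [0,0,0]
    - [0,0,0]
    - [0,0,0]
    - [0,0,0]
    - [0,0,0]
    - [0,0,0]
    - [0,0,0]
    - [0,0,0]
    - [0,0,0]

```text
time_s: 21.4
position: [0.54, -0.124, 0.0886]
orientation: [0.758, 0.652, -0.0, -0.0]
ft_force: [4.2, -0.5, -1.2]
width: 0.297
```

Call:
play_rows:
  delta_pos:
    - [-0.0006,0.0001,0]
    - [-0.0012,0.0002,0]
    - [-0.0018,0.0003,0]
    - [-0.0024,0.0004,0]
    - [-0.003,0.0005,0]
    - [-0.0035,0.0005,0]
    - [-0.004,0.0006,0]
    - [-0.004,0.0006,0]
    - [-0.004,0.0006,0]
    - [-0.004,0.0006,0]
  angular:
    - [0,0,0]
    - [0,0,0]
    - [0,0,0]
    - [0,0,0]
    - [0,0,0]
    - [0,0,0]
    - [0,0,0]
    - [0,0,0]
    - [0,0,0]
    - [0,0,0]

```text
time_s: 22.4
position: [0.5359, -0.1234, 0.0886]
orientation: [0.758, 0.652, -0.0, -0.0]
ft_force: [3.9, -0.5, -2.3]
width: 0.291
```

Call:
play_rows:
  delta_pos:
    - [-0.0006,0.0001,0]
    - [-0.0012,0.0002,0]
    - [-0.0018,0.0003,0]
    - [-0.0024,0.0004,0]
    - [-0.003,0.0005,0]
    - [-0.0035,0.0005,0]
    - [-0.004,0.0006,0]
    - [-0.004,0.0006,0]
    - [-0.004,0.0006,0]
    - [-0.004,0.0006,0]
  angular:
    - [0,0,0]
    - [0,0,0]
    - [0,0,0]
    - [0,0,0]
    - [0,0,0]
    - [0,0,0]
    - [0,0,0]
    - [0,0,0]
    - [0,0,0]
    - [0,0,0]

```text
time_s: 23.4
position: [0.532, -0.1229, 0.0886]
orientation: [0.758, 0.652, -0.0, -0.0]
ft_force: [3.6, -0.6, -3.0]
width: 0.291
```

Call:
play_rows:
  delta_pos:
    - [-0.0006,0.0001,0]
    - [-0.0012,0.0002,0]
    - [-0.0018,0.0003,0]
    - [-0.0024,0.0004,0]
    - [-0.003,0.0005,0]
    - [-0.0035,0.0005,0]
    - [-0.004,0.0006,0]
    - [-0.004,0.0006,0]
    - [-0.004,0.0006,0]
    - [-0.004,0.0006,0]
  angular:
    - [0,0,0]
    - [0,0,0]
    - [0,0,0]
    - [0,0,0]
    - [0,0,0]
    - [0,0,0]
    - [0,0,0]
    - [0,0,0]
    - [0,0,0]
    - [0,0,0]

```text
time_s: 24.4
position: [0.5279, -0.1222, 0.0886]
orientation: [0.758, 0.652, -0.0, -0.0]
ft_force: [3.3, -0.6, -2.8]
width: 0.297
```

```bash
python3 - <<'E'
from h import *
s=readout.read_state(); print(s['time_s'],s['position'],s['ft_force'],s['wrist_torque'])
c=grab('wrist'); d=grab('scene')
q=proj(d,[[.55,-.12,.056]])[0].astype(int); print(q)
b=d['img'][q[1]-50:q[1]+50,q[0]-70:q[0]+70]
cv2.imwrite('pics/mid2.png',np.hstack([cv2.resize(c['img'][120:400,180:400],(300,382)),cv2.resize(b,(490,382))])[:,:,::-1])
E
```

```text
24.4 [ 0.52793123 -0.12224191  0.08856981] [ 3.29669835 -0.57012205 -2.83560296] [-0.14821469 -0.86537875  0.03431182]
[285 197]
```

View pics/mid2.png

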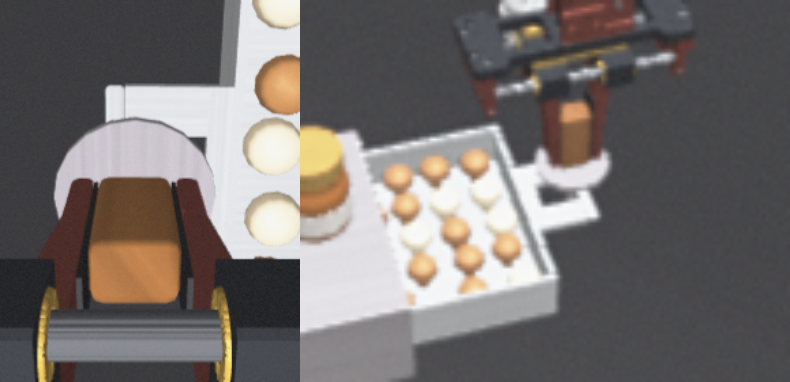

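Call:
play_rows:
  delta_pos:
    - [-0.0006,0.0001,0]
    - [-0.0012,0.0002,0]
    - [-0.0018,0.0003,0]
    - [-0.0024,0.0004,0]
    - [-0.003,0.0005,0]
    - [-0.0035,0.0005,0]
    - [-0.004,0.0006,0]
    - [-0.004,0.0006,0]
    - [-0.004,0.0006,0]
    - [-0.004,0.0006,0]
  angular:
    - [0,0,0]
    - [0,0,0]
    - [0,0,0]
    - [0,0,0]
    - [0,0,0]
    - [0,0,0]
    - [0,0,0]
    - [0,0,0]
    - [0,0,0]
    - [0,0,0]

```text
time_s: 25.5
position: [0.524, -0.1216, 0.0886]
orientation: [0.758, 0.652, -0.0, -0.0]
ft_force: [2.9, -0.8, -2.9]
width: 0.293
```

Call:
play_rows:
  delta_pos:
    - [-0.0006,0.0001,0]
    - [-0.0012,0.0002,0]
    - [-0.0018,0.0003,0]
    - [-0.0024,0.0004,0]
    - [-0.003,0.0005,0]
    - [-0.0035,0.0005,0]
    - [-0.004,0.0006,0]
    - [-0.004,0.0006,0]
    - [-0.004,0.0006,0]
    - [-0.004,0.0006,0]
  angular:
    - [0,0,0]
    - [0,0,0]
    - [0,0,0]
    - [0,0,0]
    - [0,0,0]
    - [0,0,0]
    - [0,0,0]
    - [0,0,0]
    - [0,0,0]
    - [0,0,0]

```text
time_s: 26.5
position: [0.52, -0.121, 0.0886]
orientation: [0.758, 0.652, -0.0, -0.0]
ft_force: [3.1, -0.4, -3.2]
width: 0.296
```

Call:
play_rows:
  delta_pos:
    - [-0.0006,0.0001,0]
    - [-0.0012,0.0002,0]
    - [-0.0018,0.0003,0]
    - [-0.0024,0.0004,0]
    - [-0.003,0.0005,0]
    - [-0.0035,0.0005,0]
    - [-0.004,0.0006,0]
    - [-0.004,0.0006,0]
    - [-0.004,0.0006,0]
    - [-0.004,0.0006,0]
  angular:
    - [0,0,0]
    - [0,0,0]
    - [0,0,0]
    - [0,0,0]
    - [0,0,0]
    - [0,0,0]
    - [0,0,0]
    - [0,0,0]
    - [0,0,0]
    - [0,0,0]

```text
time_s: 27.5
position: [0.516, -0.1204, 0.0886]
orientation: [0.758, 0.652, -0.0, -0.0]
ft_force: [4.2, -0.8, -3.6]
width: 0.297
```

Call:
play_rows:
  delta_pos:
    - [-0.0004,0.0001,0]
    - [-0.0008,0.0001,0]
    - [-0.0012,0.0002,0]
    - [-0.0016,0.0002,0]
    - [-0.002,0.0003,0]
    - [-0.002,0.0003,0]
    - [-0.002,0.0003,0]
    - [-0.002,0.0003,0]
    - [-0.002,0.0003,0]
    - [-0.002,0.0003,0]
  angular:
    - [0,0,0]
    - [0,0,0]
    - [0,0,0]
    - [0,0,0]
    - [0,0,0]
    - [0,0,0]
    - [0,0,0]
    - [0,0,0]
    - [0,0,0]
    - [0,0,0]

```text
time_s: 28.5
position: [0.514, -0.1202, 0.0886]
orientation: [0.758, 0.652, -0.0, -0.0]
ft_force: [3.3, -0.4, -3.4]
width: 0.293
```

Not the stop yet. I keep going in 4 mm steps.

Call:
play_rows:
  delta_pos:
    - [-0.0006,0.0001,0]
    - [-0.0012,0.0002,0]
    - [-0.0018,0.0003,0]
    - [-0.0024,0.0004,0]
    - [-0.003,0.0005,0]
    - [-0.0035,0.0005,0]
    - [-0.004,0.0006,0]
    - [-0.004,0.0006,0]
    - [-0.004,0.0006,0]
    - [-0.004,0.0006,0]
  angular:
    - [0,0,0]
    - [0,0,0]
    - [0,0,0]
    - [0,0,0]
    - [0,0,0]
    - [0,0,0]
    - [0,0,0]
    - [0,0,0]
    - [0,0,0]
    - [0,0,0]

```text
time_s: 29.5
position: [0.5096, -0.1194, 0.0886]
orientation: [0.758, 0.652, -0.0, -0.0]
ft_force: [0.6, -0.9, -0.3]
width: 0.297
```

The pull force vanished, so I'm looking before going further.

```bash
python3 - <<'E'
from h import *
s=readout.read_state(); print(s['time_s'],s['position'],s['ft_force'],s['wrist_torque'],s['orientation'])
c=grab('wrist'); d=grab('scene')
q=proj(d,[[.53,-.12,.056]])[0].astype(int); print(q)
b=d['img'][q[1]-50:q[1]+50,q[0]-70:q[0]+70]
cv2.imwrite('pics/mid3.png',np.hstack([cv2.resize(c['img'][120:400,180:400],(300,382)),cv2.resize(b,(490,382))])[:,:,::-1])
E
```

```text
29.5 [ 0.50957079 -0.11940469  0.08862343] [ 0.57397097 -0.90285659 -0.32663553] [-0.0810087  -0.44537535 -0.00164527] [ 7.58413571e-01  6.51773376e-01 -3.18340365e-04 -4.69701064e-04]
[291 195]
```

View pics/mid3.png

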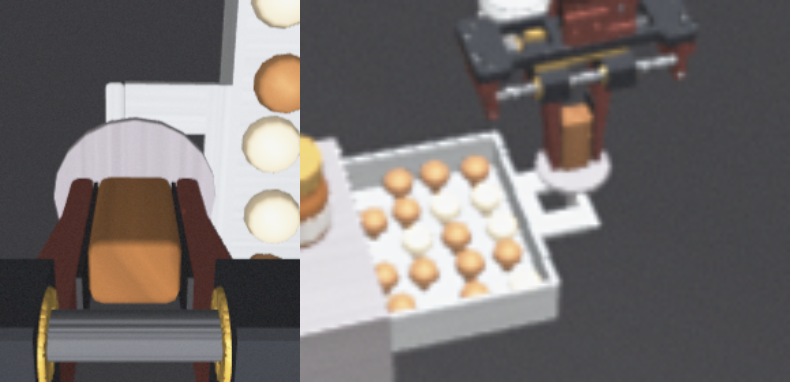

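The hook is still in the hole and the tray is level. It only shifted about 1 mm sideways in its play, which relaxed the pull. I continue with small steps.

Call:
play_rows:
  delta_pos:
    - [-0.0004,0.0001,0]
    - [-0.0008,0.0001,0]
    - [-0.0012,0.0002,0]
    - [-0.0016,0.0002,0]
    - [-0.002,0.0003,0]
    - [-0.002,0.0003,0]
    - [-0.002,0.0003,0]
    - [-0.002,0.0003,0]
    - [-0.002,0.0003,0]
    - [-0.002,0.0003,0]
  angular:
    - [0,0,0]
    - [0,0,0]
    - [0,0,0]
    - [0,0,0]
    - [0,0,0]
    - [0,0,0]
    - [0,0,0]
    - [0,0,0]
    - [0,0,0]
    - [0,0,0]

```text
time_s: 30.6
position: [0.5092, -0.1195, 0.0888]
orientation: [0.758, 0.652, 0.001, 0.001]
ft_force: [4.5, 0.8, -2.0]
width: 0.294
```

Call:
play_rows:
  delta_pos:
    - [0,0,0]
    - [0,0,0]
    - [0,0,0]
    - [0,0,0]
    - [0,0,0]
    - [0,0,0]
    - [0,0,0]
    - [0,0,0]
    - [0,0,0]
    - [0,0,0]
  angular:
    - [0,0,0]
    - [0,0,0]
    - [0,0,0]
    - [0,0,0]
    - [0,0,0]
    - [0,0,0]
    - [0,0,0]
    - [0,0,0]
    - [0,0,0]
    - [0,0,0]

```text
time_s: 31.6
position: [0.5092, -0.1195, 0.0888]
orientation: [0.758, 0.652, 0.001, 0.001]
ft_force: [4.7, -0.1, -2.5]
width: 0.294
```

```bash
python3 - <<'E'
from h import *
s=readout.read_state()
for k,v in s.items(): print(k,np.round(v,4))
t=grab('top'); d=grab('scene')
print(on(t,np.array([[575,367]])/1.4,.055))
a=t['img'][150:320,200:460]; b=d['img'][100:310,150:400]
cv2.imwrite('pics/chk.png',np.hstack([cv2.resize(a,(430,281)),np.zeros((281,10,3),np.uint8),cv2.resize(b,(335,281))])[:,:,::-1])
E
```

```text
time_s 31.6
joint_positions [-3.6280e-01  4.1380e-01  1.8219e+00  4.0000e-04  9.0400e-01 -2.1190e-01]
joint_velocities [-0.001  -0.0001 -0.0005  0.0001 -0.0016 -0.0002]
effort [-7.27000e-01 -4.75734e+01 -1.63421e+01 -6.29900e-01  2.01660e+00
 -1.00000e-02]
position [ 0.5092 -0.1195  0.0888]
orientation [7.585e-01 6.517e-01 6.000e-04 7.000e-04]
ft_force [ 4.6958 -0.1098 -2.511 ]
wrist_torque [ 0.0336 -1.161   0.0439]
width 0.2937
[[ 0.44050714 -0.37164046  0.055     ]]
```

View pics/chk.png

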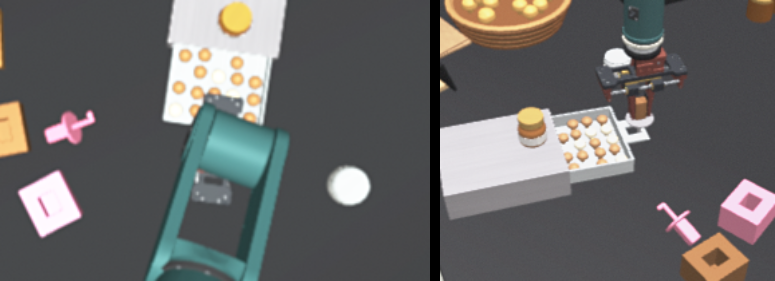

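Call:
play_rows:
  delta_pos:
    - [-0.0002,0,0]
    - [-0.0004,0.0001,0]
    - [-0.0006,0.0001,0]
    - [-0.0008,0.0001,0]
    - [-0.001,0.0002,0]
    - [-0.0012,0.0002,0]
    - [-0.0015,0.0002,0]
    - [-0.0015,0.0002,0]
    - [-0.0015,0.0002,0]
    - [-0.0015,0.0002,0]
  angular:
    - [0,0,0]
    - [0,0,0]
    - [0,0,0]
    - [0,0,0]
    - [0,0,0]
    - [0,0,0]
    - [0,0,0]
    - [0,0,0]
    - [0,0,0]
    - [0,0,0]

```text
time_s: 32.7
position: [0.5076, -0.1195, 0.0888]
orientation: [0.758, 0.652, 0.0, 0.001]
ft_force: [5.6, -0.5, -3.1]
width: 0.296
```

Call:
play_rows:
  delta_pos:
    - [-0.0002,0,0]
    - [-0.0004,0.0001,0]
    - [-0.0006,0.0001,0]
    - [-0.0008,0.0001,0]
    - [-0.001,0.0002,0]
    - [-0.0012,0.0002,0]
    - [-0.0015,0.0002,0]
    - [-0.0015,0.0002,0]
    - [-0.0015,0.0002,0]
    - [-0.0015,0.0002,0]
  angular:
    - [0,0,0]
    - [0,0,0]
    - [0,0,0]
    - [0,0,0]
    - [0,0,0]
    - [0,0,0]
    - [0,0,0]
    - [0,0,0]
    - [0,0,0]
    - [0,0,0]

```text
time_s: 33.7
position: [0.5058, -0.1191, 0.0887]
orientation: [0.758, 0.652, 0.0, 0.001]
ft_force: [4.9, -1.2, -3.5]
width: 0.296
```

Call:
play_rows:
  delta_pos:
    - [-0.0003,0,0]
    - [-0.0006,0.0001,0]
    - [-0.0009,0.0001,0]
    - [-0.0012,0.0002,0]
    - [-0.0015,0.0002,0]
    - [-0.0018,0.0003,0]
    - [-0.002,0.0003,0]
    - [-0.002,0.0003,0]
    - [-0.002,0.0003,0]
    - [-0.002,0.0003,0]
  angular:
    - [0,0,0]
    - [0,0,0]
    - [0,0,0]
    - [0,0,0]
    - [0,0,0]
    - [0,0,0]
    - [0,0,0]
    - [0,0,0]
    - [0,0,0]
    - [0,0,0]

```text
time_s: 34.7
position: [0.5044, -0.119, 0.0888]
orientation: [0.758, 0.652, 0.001, 0.001]
ft_force: [6.4, -0.4, -4.5]
width: 0.295
```

Call:
play_rows:
  delta_pos:
    - [-0.0002,0,0]
    - [-0.0004,0.0001,0]
    - [-0.0006,0.0001,0]
    - [-0.0008,0.0001,0]
    - [-0.001,0.0002,0]
    - [-0.0012,0.0002,0]
    - [-0.0015,0.0002,0]
    - [-0.0015,0.0002,0]
    - [-0.0015,0.0002,0]
    - [-0.0015,0.0002,0]
  angular:
    - [0,0,0]
    - [0,0,0]
    - [0,0,0]
    - [0,0,0]
    - [0,0,0]
    - [0,0,0]
    - [0,0,0]
    - [0,0,0]
    - [0,0,0]
    - [0,0,0]

```text
time_s: 35.7
position: [0.5035, -0.1189, 0.0889]
orientation: [0.758, 0.652, 0.001, 0.001]
ft_force: [7.7, -0.5, -6.1]
width: 0.293
```

```bash
python3 - <<'E'
from h import *
import pickle
s=readout.read_state(); print(s['position'],s['ft_force'],s['wrist_torque'],s['effort'])
c=grab('wrist'); pickle.dump((c,s),open('w9.pkl','wb')); g=c['img'].mean(2)
# flange front edge & panel location relative, unit edge
for y in (188,196): 
    r=g[y,230:400].astype(int); print(y,r[::1].tolist())
E
```

```text
[ 0.50346545 -0.11891792  0.08889242] [ 7.65856721 -0.51949863 -6.13215562] [-0.27910963 -1.77905855 -0.03530545] [-3.79740754e-01 -4.78959167e+01 -1.48832273e+01 -5.26574794e-01
  3.15219238e+00 -8.79189873e-03]
188 [66, 59, 60, 65, 61, 58, 59, 61, 61, 62, 61, 62, 64, 58, 62, 59, 59, 60, 62, 64, 60, 59, 61, 60, 61, 61, 60, 104, 212, 231, 230, 230, 228, 228, 230, 230, 230, 228, 227, 222, 216, 187, 231, 232, 231, 231, 231, 231, 232, 232, 232, 231, 231, 232, 231, 232, 230, 232, 231, 231, 232, 232, 231, 231, 232, 233, 232, 232, 232, 232, 233, 233, 232, 233, 232, 232, 233, 233, 233, 232, 233, 231, 233, 232, 232, 233, 233, 233, 232, 233, 233, 233, 232, 233, 233, 233, 232, 233, 233, 233, 233, 233, 233, 229, 230, 228, 229, 231, 231, 230, 228, 230, 230, 229, 228, 228, 230, 233, 233, 233, 232, 231, 231, 231, 231, 230, 231, 232, 234, 234, 234, 234, 234, 233, 233, 233, 229, 140, 89, 98, 110, 127, 140, 145, 150, 157, 156, 156, 157, 162, 159, 164, 165, 163, 168, 168, 169, 172, 172, 173, 176, 177, 175, 176, 176, 173, 171, 169, 169, 167]
196 [63, 63, 63, 61, 63, 63, 59, 59, 63, 58, 62, 63, 56, 62, 61, 62, 62, 60, 63, 61, 63, 59, 60, 59, 61, 60, 65, 95, 192, 232, 231, 230, 228, 227, 230, 232, 231, 228, 228, 221, 213, 189, 231, 232, 232, 232, 233, 233, 233, 232, 232, 232, 233, 233, 231, 234, 232, 233, 233, 232, 232, 232, 232, 233, 232, 233, 232, 232, 233, 232, 232, 232, 232, 233, 232, 232, 231, 231, 232, 232, 232, 232, 232, 232, 232, 233, 231, 232, 232, 232, 232, 232, 232, 231, 231, 231, 232, 231, 231, 231, 230, 231, 232, 230, 230, 229, 230, 231, 232, 229, 229, 230, 231, 227, 227, 230, 233, 233, 234, 233, 231, 230, 231, 232, 231, 232, 231, 229, 229, 229, 228, 230, 229, 229, 230, 230, 230, 229, 229, 231, 227, 204, 153, 110, 105, 118, 129, 136, 145, 147, 151, 151, 152, 151, 153, 153, 156, 154, 155, 157, 155, 154, 155, 155, 153, 151, 149, 150, 149, 151]
```

Force is now rising with displacement, about 2 N/mm, which looks like the buffer. One more small step to confirm.

Call:
play_rows:
  delta_pos:
    - [-0.0002,0,0]
    - [-0.0004,0.0001,0]
    - [-0.0006,0.0001,0]
    - [-0.0008,0.0001,0]
    - [-0.001,0.0002,0]
    - [-0.0012,0.0002,0]
    - [-0.0015,0.0002,0]
    - [-0.0015,0.0002,0]
    - [-0.0015,0.0002,0]
    - [-0.0015,0.0002,0]
  angular:
    - [0,0,0]
    - [0,0,0]
    - [0,0,0]
    - [0,0,0]
    - [0,0,0]
    - [0,0,0]
    - [0,0,0]
    - [0,0,0]
    - [0,0,0]
    - [0,0,0]

```text
time_s: 36.75
position: [0.5027, -0.1189, 0.0891]
orientation: [0.759, 0.652, 0.001, 0.002]
ft_force: [9.0, -0.8, -5.5]
width: 0.299
```

9.0 N and still rising at the buffer's rate, against a sliding force of 3–5 N. So the stop is met with roughly 5 N on it. Now I unload and centre the hook in the hole.

Call:
play_rows:
  delta_pos:
    - [0.001,-0.0002,0]
    - [0.0025,-0.0004,0]
    - [0.0045,-0.0007,0]
    - [0.007,-0.001,0]
    - [0.01,-0.0015,0]
    - [0.013,-0.002,0]
    - [0.016,-0.0024,0]
    - [0.019,-0.0028,0]
    - [0.0205,-0.0031,0]
    - [0.0205,-0.0031,0]
  angular:
    - [0,0,0]
    - [0,0,0]
    - [0,0,0]
    - [0,0,0]
    - [0,0,0]
    - [0,0,0]
    - [0,0,0]
    - [0,0,0]
    - [0,0,0]
    - [0,0,0]

```text
time_s: 37.75
position: [0.5209, -0.1213, 0.0886]
orientation: [0.758, 0.652, -0.0, -0.0]
ft_force: [0.5, 0.6, -1.8]
width: 0.296
```

```bash
python3 - <<'E'
from h import *
import pickle
s=readout.read_state(); print(s['position'],s['ft_force'],s['orientation'])
c=grab('wrist'); d=grab('scene'); pickle.dump((c,d,s),open('w10.pkl','wb'))
q=proj(d,[[.53,-.12,.056]])[0].astype(int); b=d['img'][q[1]-45:q[1]+45,q[0]-80:q[0]+50]
cv2.imwrite('pics/out.png',np.hstack([cv2.resize(c['img'][120:300,160:400],(400,300)),cv2.resize(b,(400,277),interpolation=2)[:277] if 0 else cv2.resize(b,(400,300),interpolation=2)])[:,:,::-1])
E
```

```text
[ 0.52089514 -0.12134373  0.08858855] [ 0.54334055  0.58902441 -1.81665694] [ 7.58419913e-01  6.51766243e-01 -1.83140808e-05 -1.51300366e-05]
```

View pics/out.png

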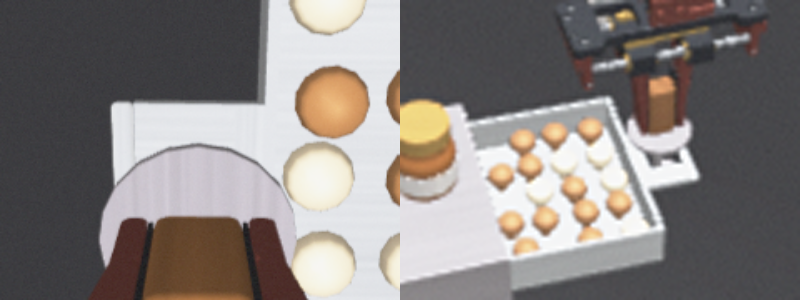

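The hook is unloaded and stands centrally in the hole; the tray is out and the jar is undisturbed. A quick numeric check of the hole position before lifting.

```bash
python3 - <<'E'
from h import *
import pickle
c,d,s=pickle.load(open('w10.pkl','rb'))
g=c['img'].mean(2); r=g[190,210:240]; col=210+np.argmax(r>150)-.5
p=on(c,[col,190],.056)[0,:2]; X=np.array([np.cos(.15),-np.sin(.15)])
hook=s['position'][:2]+[0,.002]; print(col,p,'hook minus hole along X',(hook-p)@X-.025)
u=np.array([.68822,-.14363]); print('out from shut',(u-p)@X-.025-.035)
E
```

```text
226.5 [ 0.49751787 -0.08421459] hook minus hole along X 0.0033643995934066716
out from shut 0.13743967640539148
```

Call:
play_rows:
  delta_pos:
    - [0.0015,-0.0002,0]
    - [0.0015,-0.0002,0.003]
    - [0.0015,-0.0002,0.008]
    - [0.0015,-0.0002,0.015]
    - [0.0015,-0.0002,0.025]
    - [0.0015,-0.0002,0.04]
    - [0.0015,-0.0002,0.06]
    - [0.0015,-0.0002,0.08]
    - [0.0015,-0.0002,0.1]
    - [0.0015,-0.0002,0.115]
  angular:
    - [0,0,0]
    - [0,0,0]
    - [0,0,0]
    - [0,0,0]
    - [0,0,0]
    - [0,0,0]
    - [0,0,0]
    - [0,0,0]
    - [0,0,0]
    - [0,0,0]

```text
time_s: 38.85
position: [0.5226, -0.1216, 0.2059]
orientation: [0.758, 0.652, 0.0, 0.001]
ft_force: [-0.4, -0.4, -2.2]
width: 0.29
```

Call:
play_rows:
  delta_pos:
    - [0.002,0.02,0.003]
    - [0.005,0.055,0.005]
    - [0.008,0.095,0.005]
    - [0.011,0.135,0.005]
    - [0.014,0.178,0.005]
    - [0.018,0.22,0.005]
    - [0.021,0.262,0.005]
    - [0.024,0.305,0.005]
    - [0.027,0.345,0.005]
    - [0.0295,0.3765,0.005]
  angular:
    - [0,0,0.02]
    - [0,0,0.05]
    - [0,0,0.085]
    - [0,0,0.12]
    - [0,0,0.155]
    - [0,0,0.19]
    - [0,0,0.225]
    - [0,0,0.26]
    - [0,0,0.295]
    - [0,0,0.33]

```text
time_s: 39.85
position: [0.5515, 0.2575, 0.2097]
orientation: [0.64, 0.768, 0.001, 0.0]
ft_force: [-0.7, -0.1, -1.2]
width: 0.295
```

Call:
play_rows:
  delta_pos:
    - [0,0,0]
    - [0,0,0]
    - [0,0,-0.005]
    - [0,0,-0.01]
    - [0,0,-0.015]
    - [0,0,-0.02]
    - [0,0,-0.025]
    - [0,0,-0.03]
    - [0,0,-0.03]
    - [0,0,-0.03]
  angular:
    - [0,0,0]
    - [0,0,0]
    - [0,0,0]
    - [0,0,0]
    - [0,0,0]
    - [0,0,0]
    - [0,0,0]
    - [0,0,0]
    - [0,0,0]
    - [0,0,0]

```text
time_s: 40.85
position: [0.5516, 0.255, 0.1785]
orientation: [0.641, 0.767, -0.0, -0.0]
ft_force: [-0.4, 1.0, -0.9]
width: 0.294
```

```bash
python3 - <<'E'
from h import *
s=readout.read_state(); print(s['position'],s['orientation'],s['ft_force'])
c=grab('wrist','w11.png'); im=c['img']; print(proj(c,[[.5471,.2589,.06],s['position']+[0,.0025,-.0056]]))
h=cv2.cvtColor(im,cv2.COLOR_RGB2HSV)
m=((h[...,1]<45)&(h[...,2]>150)).astype(np.uint8); m[:, :200]=0;m[:,360:]=0;m[:180]=0;m[300:]=0
k=max(cv2.findContours(m,0,1)[0],key=cv2.contourArea).reshape(-1,2); print(k.min(0),k.max(0))
top=k.min(0)[1]; k=k[k[:,1]<top+35]
p=on(c,k,s['position'][2]-.0056)[:,:2]; q=np.linalg.lstsq(np.c_[2*p,np.ones(len(p))],(p**2).sum(1),rcond=None)[0]
print('collar',q[:2],np.sqrt(q[2]+q[:2]@q[:2]),q[:2]-s['position'][:2],len(p))
E
```

```text
[0.55160608 0.25504434 0.17846555] [ 6.41068816e-01  7.67483380e-01 -1.41538763e-04 -1.15996872e-04] [-0.37821981  0.97409578 -0.91924423]
[[273.96988824 198.62126317]
 [279.62678686 262.70090467]]
[220 208] [337 279]
collar [0.55097271 0.25690851] 0.02913388161989762 [-0.00063336  0.00186417] 120
```

Call:
play_rows:
  delta_pos:
    - [0.0005,0.0005,-0.01]
    - [0.0005,0.0005,-0.022]
    - [0.0005,0.0005,-0.034]
    - [0.0005,0.0005,-0.046]
    - [0.0005,0.0005,-0.058]
    - [0.0005,0.0005,-0.07]
    - [0.0005,0.0005,-0.08]
    - [0.0005,0.0005,-0.088]
    - [0.0005,0.0005,-0.093]
    - [0.0005,0.0005,-0.095]
  angular:
    - [0,0,0]
    - [0,0,0]
    - [0,0,0]
    - [0,0,0]
    - [0,0,0]
    - [0,0,0]
    - [0,0,0]
    - [0,0,0]
    - [0,0,0]
    - [0,0,0]

```text
time_s: 41.9
position: [0.5519, 0.2555, 0.083]
orientation: [0.641, 0.767, -0.0, -0.0]
ft_force: [-0.0, 0.4, -1.1]
width: 0.294
```

Call:
play_rows:
  delta_pos:
    - [0,0,0]
    - [0,0,-0.002]
    - [0,0,-0.004]
    - [0,0,-0.006]
    - [0,0,-0.008]
    - [0,0,-0.01]
    - [0,0,-0.0115]
    - [0,0,-0.0125]
    - [0,0,-0.0125]
    - [0,0,-0.0125]
  angular:
    - [0,0,0]
    - [0,0,0]
    - [0,0,0]
    - [0,0,0]
    - [0,0,0]
    - [0,0,0]
    - [0,0,0]
    - [0,0,0]
    - [0,0,0]
    - [0,0,0]

```text
time_s: 42.9
position: [0.5521, 0.2555, 0.0711]
orientation: [0.641, 0.767, -0.0, -0.0]
ft_force: [0.0, 0.6, -0.3]
width: 0.3
```

Call:
play_rows:
  delta_pos:
    - [0,0,-0.0002]
    - [0,0,-0.0004]
    - [0,0,-0.0006]
    - [0,0,-0.0006]
    - [0,0,-0.0006]
    - [0,0,-0.0006]
    - [0,0,-0.0006]
    - [0,0,-0.0006]
    - [0,0,-0.0006]
    - [0,0,-0.0006]
  angular:
    - [0,0,0]
    - [0,0,0]
    - [0,0,0]
    - [0,0,0]
    - [0,0,0]
    - [0,0,0]
    - [0,0,0]
    - [0,0,0]
    - [0,0,0]
    - [0,0,0]

```text
time_s: 43.9
position: [0.5522, 0.2556, 0.0706]
orientation: [0.641, 0.767, 0.0, -0.0]
ft_force: [0.7, -0.4, 1.3]
width: 0.296
```

Call:
play_rows:
  delta_pos:
    - [0,0,0]
    - [0,0,0]
    - [0,0,0]
    - [0,0,0]
    - [0,0,0]
    - [0,0,0]
    - [0,0,0]
    - [0,0,0]
    - [0,0,0]
    - [0,0,0]
  angular:
    - [0,0,0]
    - [0,0,0]
    - [0,0,0]
    - [0,0,0]
    - [0,0,0]
    - [0,0,0]
    - [0,0,0]
    - [0,0,0]
    - [0,0,0]
    - [0,0,0]
  fingers: 0.085

```text
time_s: 44.9
position: [0.5521, 0.2555, 0.0705]
orientation: [0.641, 0.767, -0.0, -0.0]
ft_force: [-0.2, 0.0, -0.5]
width: 0.967
```

Call:
play_rows:
  delta_pos:
    - [0,0,0.002]
    - [0,0,0.007]
    - [0,0,0.015]
    - [0,0,0.03]
    - [0,0,0.05]
    - [0,0,0.08]
    - [0,0,0.11]
    - [-0.004,0,0.14]
    - [-0.008,0,0.17]
    - [-0.012,0,0.2]
  angular:
    - [0,0,0]
    - [0,0,0]
    - [0,0,0]
    - [0,0,0]
    - [0,0,0]
    - [0,0,0]
    - [0,0,0]
    - [0,0,0]
    - [0,0,0]
    - [0,0,0]

```text
time_s: 45.9
position: [0.5398, 0.2555, 0.2726]
orientation: [0.641, 0.767, 0.0, 0.0]
ft_force: [0.1, 0.7, 0.1]
width: 0.968
```

Call:
play_rows:
  delta_pos:
    - [0,0,0]
    - [0,0,0]
    - [0,0,0]
    - [0,0,0]
    - [0,0,0]
    - [0,0,0]
    - [0,0,0]
    - [0,0,0]
    - [0,0,0]
    - [0,0,0]
  angular:
    - [0,0,0]
    - [0,0,0]
    - [0,0,0]
    - [0,0,0]
    - [0,0,0]
    - [0,0,0]
    - [0,0,0]
    - [0,0,0]
    - [0,0,0]
    - [0,0,0]

```text
time_s: 46.9
position: [0.5402, 0.2555, 0.2705]
orientation: [0.641, 0.767, -0.0, -0.0]
ft_force: [0.5, -0.1, -0.1]
width: 0.968
```

```bash
python3 - <<'E'
from h import *
import pickle
s=readout.read_state(); print(s['position'],s['ft_force'],s['width'])
c=grab('wrist','w12.png'); im=c['img']; h=cv2.cvtColor(im,cv2.COLOR_RGB2HSV)
m=((h[...,1]<60)&(h[...,2]>90)).astype(np.uint8); m[:110]=0;m[225:]=0;m[:,:236]=0;m[:,336:]=0
k=max(cv2.findContours(m,0,1)[0],key=cv2.contourArea); e=cv2.fitEllipse(cv2.convexHull(k)); print('collar',e,on(c,e[0],.065))
circ=np.zeros_like(m); cv2.ellipse(circ,(e[0],(e[1][0]-4,e[1][1]-4),e[2]),1,-1)
hd=((h[...,1]>90)&(h[...,2]>140)&(circ>0)).astype(np.uint8); n,l,st,ce=cv2.connectedComponentsWithStats(hd); i=1+np.argmax(st[1:,4]); print('handle top',st[i],on(c,ce[i],.115))
t=grab('top'); old=pickle.load(open('top.pkl','rb')); X=np.array([np.cos(.15),-np.sin(.15)])
# tray flange front in top view along the tray axis, bystanders
u=np.array([.68822,-.14363]); d=np.arange(.10,.25,.0005)
P=np.c_[u-np.outer(d,X),np.full(len(d),.056)]; P[:,:2]+=np.array([-X[1],X[0]])*.02
v=[t['img'][int(round(y)),int(round(x))].mean() for x,y in proj(t,P)]
f=d[np.max(np.where(np.array(v)>160))]; print('flange front',f,'out',f-.06)
for nm,box in dict(jar=(460,205,500,245),tin=(550,345,602,390),punnet=(232,210,290,275)).items():
    x0,y0,x1,y1=[int(q/1.4) for q in box]; print(nm,np.abs(t['img'][y0:y1,x0:x1].astype(int)-old['img'][y0:y1,x0:x1]).mean())
E
```

```text
[0.54016346 0.25551359 0.27053837] [ 0.50966005 -0.09244175 -0.09348153] 0.9684232974754035
collar ((289.925537109375, 179.8912811279297), (56.629520416259766, 57.45363998413086), 75.96598052978516) [[0.55153309 0.257996   0.065     ]]
handle top [278 182  28  21 560] [[0.55142398 0.25803128 0.115     ]]
flange front 0.1960000000000001 out 0.1360000000000001
jar 1.9571938168846612
tin 1.2294407894736843
punnet 3.674775707384403
```

```bash
python3 -c "
from rig import ctrl
print(ctrl.finish_job())"
```

```text
the job is handed in; nothing more can be done
None
```

I drew the tray out to its stop with the hook, put the hook back upright in its oak block, and handed the job in at about 47 s. No verdict was given.

**Pull:** The tray slid at about 3–6 N. At the end the force climbed step by step from 4.9 to 9.0 N at roughly the buffer's rate, so I judged the stop was met with about 5 N on it. I eased off there, well under the 18 N limit.

**Last checks:**
- **Hook:** The collar is at (0.5515, 0.2580) and the handle top at (0.5514, 0.2580), so it stands upright and within about 5 mm of the pocket's centre.
- **Tray:** It measures about 136–137 mm out. The stop's stated limit is 135 mm, so the figures disagree by 1–2 mm, which is within the camera error.
- **Jar and tin:** Their patches in the top picture barely changed.
- **Gripper:** It is open and clear of everything.

**What did not line up:**
- **Force drop:** About 4–6 mm before the stop the pull force briefly fell to 0.6 N. The tray appeared to shift slightly in its play. Downward load on the hook also rose over the last stretch, possibly from the tray overhanging.
- **Tray level:** It looked level in the pictures, but I did not measure its tilt.
- **Punnet:** Its patch changed a little more than the others (3.7 against 1–2 grey levels). I put this down to the gripper or its shadow nearby, but did not check further.

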